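Wedge two food boxes tight in a catering carrier

TASK

Pack the steel carrier for the van: stand the loose food box in it, upright, squarely beside the box already there, let go of it, then drive the wooden wedge, thin end first, flat on the carrier floor from the front under the carry rail into the gap between that box and the slanted cheek, until both boxes are squeezed firmly against the far cheek and the wedge stays jammed when you let go. Leave the jar, crockery and other kitchen things where they are.

Things in the scene. Friction and masses are not known exactly. Their poses are not given: they have to be found in the camera images.
- carrier: Fixed steel carrier, its open front to the robot's right. Origin at bench level; x from open front to back stop, y to its left cheek, z up. In mm here: floor plate 6 thick, x -150..95, y -170..123; back stop inner face x = 83, top z = 56; left cheek inner face y = 105, x -75..83, top z = 66. Open above. The box already in it stands 2 to 7 off the left cheek. Packed tight: box centres at y = 65 and y = -15.
- carrier_cheek (a point): Front inner edge of the slanted right cheek, at carrier x -70, y -88.7, at floor level (z 6 mm), axes as the carrier. Its inner face runs 50 mm back and 14.3 mm inwards (+y), the slope of the wedge (20 in 70); top at carrier z = 66 mm. The gap for the wedge, between this face and the box, narrows towards the back and is 19 mm at its narrowest when packed tight.
- carrier_rail (a point): Centre of the carry rail across the carrier's front: flat bar 30 (x) x 300 (y) x 8 mm, at carrier x -100, y -23.5, z 154 (underside 150), on 12 x 10 posts at carrier y 118 and -165. It blocks an upright gripper over the wedge's tail: take and drive the wedge with the tool leaned back 30 to 45 degrees, fingers pointing forward and down.
- wedge_home (a point): Point fixed to the carrier (x -115, y -74, z 30 mm) where the wedge's tail point lies when all just touches; axes as the carrier and as the wedge then has. Driven hard the wedge goes up to 10 mm farther along x. The wedge's straight +y face then bears on the box (y = -55), its slanted face on the cheek.
- box_in_bar (a point): Centre of the carry bar of the food box already in the carrier. White lidded plastic box 140 (its x) x 80 (y) x 80 mm high, about 0.25 kg; on its lid a bridge handle: level bar 90 (x) x 22 (y) x 16 high, underside 20 above the lid; this point is 108 mm above the box's underside, over its middle. Axes as the box.
- box_out_bar (a point): The same point on the loose food box, identical in shape, which stands on the bench to the left or right of the carrier, its length roughly across the bench. Pinch the bar across its 22 mm from above.
- wedge_tail (a point): Middle of the tail of the wooden wedge on the bench, 24 mm up. Wedge 130 long, 48 high, 0.16 kg, this way up; x points to the thin end. Tail: 60 (x) x 36 (y); grip across the 36. From x = 30 to 100 of here it tapers from 38 to 18 thick: +y face straight at y = 19, -y face slants from y = -19 to y = 1. Sliding in takes 5 to 15 N; jam it with about 20 N; it is self-locking.
- jar: Bystander: glass jar, 72 diameter, 120 high, origin at its underside.
- can: Bystander: can, 74 diameter, 100 high, origin at its underside.
- mug: Bystander: mug, 80 diameter, 90 high, origin at its underside.
- bowl: Bystander: bowl, 120 diameter, 50 high, origin at its underside.
- sauce: Bystander: sauce bottle, 56 diameter, 160 high, origin at its underside.
- mill: Bystander: wooden pepper mill, 56 diameter, 135 high, origin at its underside.
- spatula: Bystander: spatula lying flat near the carrier's open front, 180 long, under 30 high, origin at its middle, x along it.

How it is judged:
On the way, in this order (a step that is already met when the one before it is completed fails the run):
1. the loose box stands upright on the carrier floor between the other box and the slanted cheek, let go (x of box_out_bar in the frame of carrier between -0.025 and 0.025 m and y of box_out_bar in the frame of carrier between -0.04 and -0.008 m and height (world z) of box_out_bar below 0.119 m and angle between box_out_bar's own z axis and vertical below 0.06 rad and angle between the x axis of box_out_bar and the x axis of carrier, either way round below 0.15 rad and contact force between the fingers and box_out below 0.2 N), for 0.2 s.
2. the wedge's thin end has entered the gap, flat and in line (x of wedge_tail in the frame of carrier between -0.165 and -0.09 m and y of wedge_tail in the frame of carrier between -0.105 and -0.068 m and height (world z) of wedge_tail below 0.045 m and angle between wedge_tail's own z axis and vertical below 0.12 rad), for 0.05 s.
3. the wedge is driven home: both boxes tight against the far cheek, the wedge pressing on the box with over 3 N (x of box_in_bar in the frame of carrier between -0.025 and 0.025 m and y of box_in_bar in the frame of carrier between 0.0615 and 0.07 m and height (world z) of each of box_in_bar, box_out_bar below 0.119 m and angle between each of box_in_bar, box_out_bar's own z axis and vertical below 0.06 rad and angle between the x axis of each of box_in_bar, box_out_bar and the x axis of carrier, either way round below 0.12 rad and x of box_out_bar in the frame of carrier between -0.025 and 0.025 m and y of box_out_bar in the frame of carrier between -0.0195 and -0.01 m and x of wedge_tail in the frame of carrier between -0.121 and -0.095 m and y of wedge_tail in the frame of carrier between -0.08 and -0.068 m and height (world z) of wedge_tail below 0.036 m and angle between wedge_tail's own z axis and vertical below 0.08 rad and angle between the x axis of wedge_tail and the x axis of carrier, either way round below 0.08 rad and contact force between wedge and box_out above 3 N), for 0.1 s.
At the end, for the whole second after the job is handed in: Boxes upright on the carrier floor, square to it (0.12 rad), within 25 mm of its middle lengthwise, within 3.5 and 4.5 mm of their tight places; wedge flat, in line within 0.08 rad, at most 6 mm short of x = -115 mm; all at rest, let go (x of box_in_bar in the frame of carrier between -0.025 and 0.025 m and y of box_in_bar in the frame of carrier between 0.0615 and 0.07 m and height (world z) of each of box_in_bar, box_out_bar below 0.119 m and angle between each of box_in_bar, box_out_bar's own z axis and vertical below 0.06 rad and angle between the x axis of each of box_in_bar, box_out_bar and the x axis of carrier, either way round below 0.12 rad and x of box_out_bar in the frame of carrier between -0.025 and 0.025 m and y of box_out_bar in the frame of carrier between -0.0195 and -0.01 m and x of wedge_tail in the frame of carrier between -0.121 and -0.095 m and y of wedge_tail in the frame of carrier between -0.08 and -0.068 m and height (world z) of wedge_tail below 0.036 m and angle between wedge_tail's own z axis and vertical below 0.08 rad and angle between the x axis of wedge_tail and the x axis of carrier, either way round below 0.08 rad and linear speed of each of wedge, box_out below 0.01 m/s); the robot touches nothing.
It fails at once if a bystander is pushed more than 40 mm (distance of any of jar, can, mug, bowl, sauce, mill, spatula from where it was at the start of the episode above 0.04 m).
It fails at once if a bystander is knocked over (angle between any of jar, can, mug, bowl, sauce, mill's own z axis and vertical above 0.5 rad).
It fails at once if a food box is tipped (angle between any of box_in_bar, box_out_bar's own z axis and vertical above 0.6 rad).
It also fails if it takes over 72 s, if anything falls off the work surface, if the arm or the gripper's body presses on something with over 40 N, if the wrist force passes 120 N, or if a joint passes its speed limit or range.

ROBOT

A 6-joint arm with a two-finger parallel gripper is mounted at the origin on the work surface. World frame = base frame: x ahead of the robot, y to its left, z up, the work surface at z = 0. Lengths are in m, angles in rad, forces in N, time in s.
With the tool pointing down it reaches from about 0.3 to 1 m from the base axis. Payload 5.1 kg.
Tool frame: the origin (TCP) lies midway between the tips of the shut fingers; the grasp point (between the pads) lies env.hold_point_z behind it (env.hold_point_z is the distance from the TCP to the grasp point, in m); z points along the fingers, y is the direction in which the jaws open and shut (so a half turn about z gives the same grasp; the last joint's range is limited). The gripper opens to 95 mm and grips with 3 to 60 N. Pads are 20 mm wide; open, the fingers measure 119 mm over their backs; the gripper's body (75 mm by 180 mm) begins 59 mm behind the grasp point.
Start: joints at [-1.264, 0.124, 1.65, -0, 1.367, -0.083], TCP at [0.247, -0.601, 0.215] pointing down, gripper open.
Joint ranges: [-2.61, 2.61], [-1.02, 2.33], [0.03, 2.71], [-1.35, 4.49], [0.32, 2.68], [-2.91, 2.91]. Speed limits (rad/s): [2.57, 2.57, 3.14, 3.14, 3.14, 3.14].

INTERFACE

Orientations are given as a rotation vector (axis times angle).
In Python, from plant import env, grab_frame, camera_info gives the robot as it stands. The module is installed in compiled form; this text tells all that it offers.
- The arm moves only by the tool arm_command, never from a script. Its argument "commands" is a list of rows, each an object of numbers: "dx", "dy", "dz": the shift along the tool's x, y, z in mm; "roll": the turn about the tool's z in degrees; "gripper": the finger opening in mm, from 0 to 95.1. In form: [{"dx": .., "dy": .., "dz": .., "roll": .., "gripper": ..}, ...]. A call has 1 to 12 rows; each row is the pose to reach, as a shift and turn from the pose commanded when the call began, along the tool's axes at that moment; what a row does not reach only later rows make up. A row lasts 1/10 s, in which the tool goes at most 50 mm and 8.59 degrees, less where a joint would pass 70% of its speed; a pose out of reach is approached as far as the arm can. A call with a gripper value outside its range is refused whole. The fingers move at their own pace and stop on an object; "force" is the grip in N (left out, the last holds). Time passes only in rows, so rows that repeat a pose let the fingers close. It gives the time, the measured TCP pose, the force and the opening at its end, in the units of the state.
- env.read_state(): the state, without advancing time (a new reading comes with each control period).
- grab_frame(name): name is "side" or "top"; returns (picture, depth): 480x640x3 uint8, red, green, blue; 480x640 float32, m along the optical axis (not along the pixel's ray), 0 where there is no reading.
- camera_info(name): a dict with "K" (3x3 intrinsics, pixels), "R" (3x3) and "t" (3): a world point X has camera coordinates R X + t. Camera axes: x right, y down, z forward; pixel columns grow to the right and rows downward; lengths in m; the calibration is good to about 2 mm. A picture is of the moment at which its call begins. camera_info takes no time and is no camera call.
- env.hand_in(): hands the job in, once; it reports no verdict.
The state is a dict: "clock": time; "qpos": joint angles; "qd": joint speeds; "effort": joint torques, N m; "ee_pos": TCP position; "ee_rot": TCP orientation; "ft_force": force on the tool from outside, world axes, zero at the start; "moment": the same for the moment, N m; "width": opening from 0.0 (shut) to 1.0 (fully open).
Only numpy, scipy, OpenCV 4.12 (cv2) and the standard library are available. Lean on these libraries where they do the work, as an engineer would, in place of code of your own. Each camera call takes 0.05 s, during which the arm holds its last target.

## Working session

There is one attempt and no reset: what is moved stays moved. The work goes in short steps, Python scripts to look and compute and a tool call to move; the robot and the scene stay as the last step left them, time stands still between calls to the robot, and variables do not carry over. Pictures are saved under pics/ and viewed, and the job is handed in when it is done.

Besides the shell and the picture viewer there is one more tool, called after "Emit:" in YAML: its name, and indented under it one key for each argument. arm_command: Moves the arm, as the interface text tells. Its arguments: {"type":"object","properties":{"commands":{"type":"array","items":{"type":"object","properties":{"dx":{"type":"number"},"dy":{"type":"number"},"dz":{"type":"number"},"roll":{"type":"number"},"gripper":{"type":"number"}}}},"force":{"type":"number"}},"required":["commands"]}

```bash
mkdir -p pics; cat > h.py <<'E'
import numpy as np, cv2
from plant import env, grab_frame, camera_info
def cast(name,uv,z):
    c=camera_info(name);K,R,t=[np.array(c[k]) for k in("K","R","t")]
    uv=np.atleast_2d(np.array(uv,float)); d=np.c_[uv,np.ones(len(uv))]@np.linalg.inv(K).T@R
    o=-R.T@t; s=(z-o[2])/d[:,2]; return o+d*s[:,None]
def cloud(name,depth):
    c=camera_info(name);K,R,t=[np.array(c[k]) for k in("K","R","t")]
    v,u=np.mgrid[:480,:640]; P=np.stack([u,v,np.ones_like(u)],-1)@np.linalg.inv(K).T*depth[...,None]
    return (P-t)@R
def proj(name,X):
    c=camera_info(name);K,R,t=[np.array(c[k]) for k in("K","R","t")]
    p=(np.atleast_2d(X)@R.T+t)@K.T; return p[:,:2]/p[:,2:]
E
python3 - <<'E'
from h import *
for n in("side","top"):
    im,d=grab_frame(n); cv2.imwrite(f"pics/{n}0.png",im[...,::-1]); np.savez(f"{n}0.npz",im=im,d=d)
    c=camera_info(n); print(n,c["K"],-np.array(c["R"]).T@np.array(c["t"]))
print(env.hold_point_z, env.read_state())
E
```

```text
side [[474.02023095   0.         321.16982085]
 [  0.         474.02023095 243.79954244]
 [  0.           0.           1.        ]] [0.24255583 0.62564711 0.73530513]
top [[617.94124092   0.         326.38854827]
 [  0.         617.94124092 238.1232522 ]
 [  0.           0.           1.        ]] [ 0.38245409 -0.04234159  1.68303378]
0.0188 {'clock': 0.1, 'qpos': array([-1.26357708e+00,  1.24455771e-01,  1.65149673e+00,  2.60811074e-06,
        1.36752470e+00, -8.26024321e-02]), 'qd': array([-0.00120165, -0.00172746, -0.00257313, -0.00083703, -0.00153402,
       -0.00159202]), 'effort': array([ 8.79508025e-04, -4.18879330e+01, -3.61097109e+01,  7.77936867e-02,
        4.61656717e-02, -6.80651738e-05]), 'ee_pos': array([ 0.24681427, -0.60069996,  0.21352377]), 'ee_rot': array([-3.08026907e+00, -6.08097146e-01,  3.27579195e-04]), 'ft_force': array([-0.54079863,  0.09061691,  0.71009086]), 'moment': array([-0.00293481, -0.04972141, -0.05645409]), 'width': 1.0020776888032605}
```

```bash
sleep 1
```

```text
(no output)
```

View pics/top0.png

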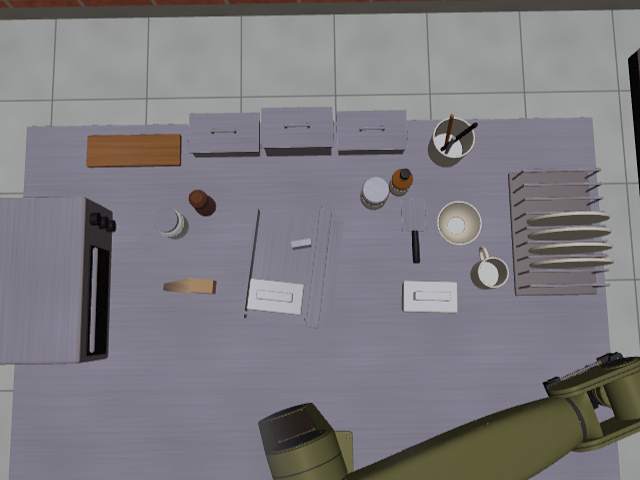

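View pics/side0.png

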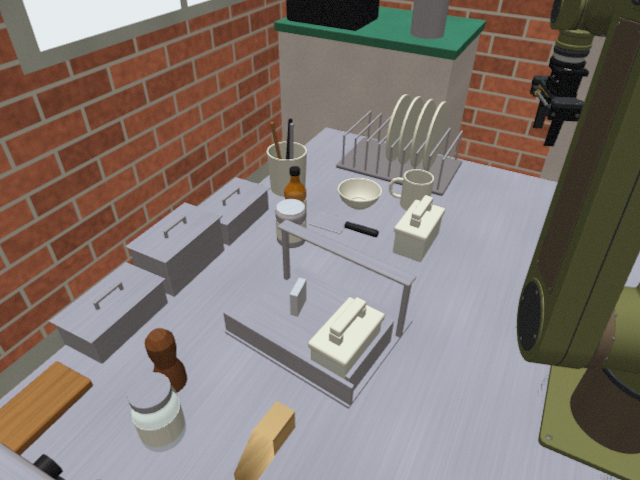

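```bash
python3 - <<'E'
from h import *
im=np.load("top0.npz")["im"]
c=im[195:335,230:345,::-1]; cv2.imwrite("pics/c1.png",cv2.resize(c,None,fx=4.2,fy=4.2,interpolation=cv2.INTER_CUBIC))
im=np.load("top0.npz")["im"]
c=im[260:330,150:230,::-1]; c2=im[260:330,390:470,::-1]; cv2.imwrite("pics/c2.png",cv2.resize(np.hstack([c,c2]),None,fx=5,fy=5,interpolation=cv2.INTER_CUBIC))
E
```

```text
(no output)
```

View pics/c1.png

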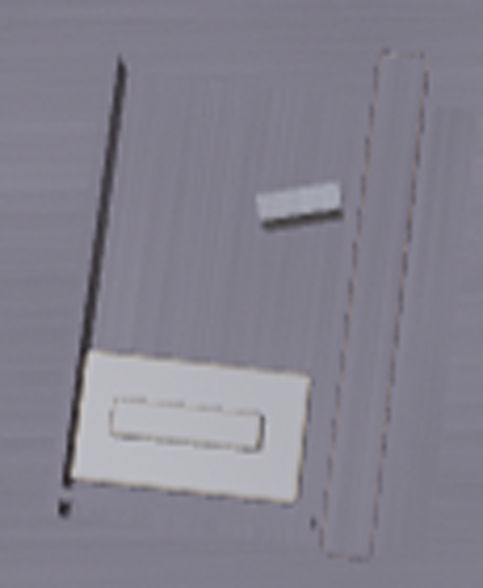

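View pics/c2.png

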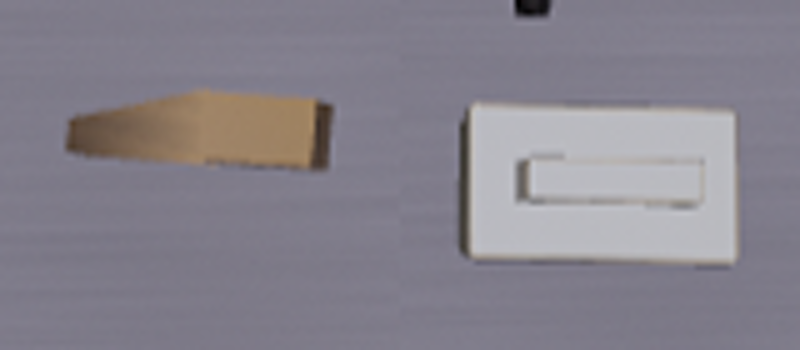

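```bash
cat > seg.py <<'E'
from h import *
def seg(f,box,zlo,zhi,flt=None):
    d=f; 
    P=cloud("top",d); x0,x1,y0,y1=box
    m=(P[...,0]>x0)&(P[...,0]<x1)&(P[...,1]>y0)&(P[...,1]<y1)&(P[...,2]>zlo)&(P[...,2]<zhi)&(d>0)
    n,l,s,_=cv2.connectedComponentsWithStats(m.astype(np.uint8))
    if n<2: return None
    k=1+np.argmax(s[1:,4]); m=l==k
    Q=P[m]; z=np.median(Q[:,2])
    r=cv2.minAreaRect((Q[:,:2]*1000).astype(np.float32))
    (cx,cy),(w,h),a=r
    if w<h: w,h,a=h,w,a+90
    a=(a+90)%180-90
    return dict(n=int(m.sum()),z=round(z*1000,1),c=(round(cx,1),round(cy,1)),mean=Q[:,:2].mean(0)*1000,size=(round(w,1),round(h,1)),long_axis_deg=round(a,2))
E
python3 - <<'E'
from seg import *
d=np.load("top0.npz")["d"]
P=cloud("top",d); print(P[300,276],P[268,320],P[300,430],P[288,200],P[400,200])
B=(0,.7,-.5,.5)
print("rail",seg(d,(0,.7,-.2,.2),.14,.17))
print("binlid",seg(d,(0,.7,-.1,.25),.07,.095)); print("binbar",seg(d,(0,.7,-.1,.25),.10,.13))
print("boutlid",seg(d,(0,.5,-.5,-.15),.07,.09)); print("boutbar",seg(d,(0,.35,-.5,-.15),.10,.13))
print("cheek",seg(d,(.33,.45,-.1,.15),.058,.075))
print("back",seg(d,(.1,.7,.05,.2),.05,.06))
print("wedge",seg(d,(.1,.5,.2,.5),.035,.06))
E
```

```text
[0.44469455 0.08820331 0.11894605] [ 0.52042957 -0.02433905  0.15586648] [ 0.43832875 -0.29960992  0.1200566 ] [0.48258081 0.29555763 0.04472177] [0.1892271  0.29968518 0.00751522]
rail {'n': 1455, 'z': np.float64(157.6), 'c': (523.2, -21.4), 'mean': array([521.02334785, -21.18467652]), 'size': (299.5, 30.1), 'long_axis_deg': -7.5}
binlid {'n': 1347, 'z': np.float64(85.2), 'c': (455.3, 93.7), 'mean': array([454.64191212,  92.73656725]), 'size': (140.7, 80.2), 'long_axis_deg': 83.0}
binbar {'n': 319, 'z': np.float64(121.2), 'c': (455.2, 93.4), 'mean': array([454.79155743,  92.39412787]), 'size': (89.9, 22.3), 'long_axis_deg': 82.75}
boutlid {'n': 1346, 'z': np.float64(79.0), 'c': (448.5, -307.2), 'mean': array([ 447.9539066 , -305.65643932]), 'size': (140.9, 80.1), 'long_axis_deg': 87.36}
boutbar None
cheek {'n': 153, 'z': np.float64(66.2), 'c': (403.9, 85.3), 'mean': array([403.88784624,  85.29930395]), 'size': (130.4, 8.0), 'long_axis_deg': 82.73}
back {'n': 175, 'z': np.float64(55.1), 'c': (531.2, 165.8), 'mean': array([528.25183961, 166.25573389]), 'size': (162.3, 9.7), 'long_axis_deg': -7.53}
wedge {'n': 516, 'z': np.float64(47.4), 'c': (486.9, 327.4), 'mean': array([485.77320516, 321.69795005]), 'size': (133.1, 29.9), 'long_axis_deg': 86.66}
```

```bash
cat > go.py <<'E'
from seg import *
from scipy.spatial.transform import Rotation as Ro
TH=np.radians(82.5); XC=np.array([np.cos(TH),np.sin(TH)]); YC=np.array([-XC[1],XC[0]])
RAIL=np.array([523.2,-21.4]); O=RAIL+100*XC+23.5*YC
def c2w(x,y): return O+x*XC+y*YC
def w2c(p): d=np.array(p)[:2]-O; return np.array([d@XC,d@YC])
def plan(xw,yw,zw,jaw_deg=None,tcp=None):
    """target of GRASP point in mm world; prints shift in tool axes from the measured pose"""
    s=env.read_state(); R=Ro.from_rotvec(s["ee_rot"]).as_matrix(); p=s["ee_pos"]*1000 - R[:,2]*env.hold_point_z*1000
    d=R.T@(np.array([xw,yw,zw])-p)
    roll=0
    if jaw_deg is not None:
        a=np.degrees(np.arctan2(R[1,1],R[0,1])); r=(jaw_deg-a+90)%180-90; roll=-r
    print("grasp now",p.round(1),"carrier",w2c(p).round(1),"shift",d.round(1),"roll",round(roll,2),"q6",s["qpos"][5].round(2),"F",s["ft_force"].round(1),"w",round(s["width"]*95.1,1),"t",s["clock"])
    return d
def tool():
    s=env.read_state(); R=Ro.from_rotvec(s["ee_rot"]).as_matrix(); print(R.round(3))
E
python3 - <<'E'
from go import *
d=np.load("top0.npz")["d"]
print(O)
print("boutbar",seg(d,(0,.6,-.4,-.2),.10,.13))
print("boutlid",seg(d,(0,.6,-.4,-.2),.07,.09))
print("wedge",seg(d,(.4,.6,.2,.5),.03,.06),seg(d,(.4,.6,.2,.32),.03,.06))
print("cheekS",seg(d,(.5,.65,-.05,.15),.055,.08))
print("spat",seg(d,(.5,.65,-.35,-.2),.012,.04))
print("home",c2w(-115,-74),"bx",c2w(3,-26),c2w(-70,-88.7))
tool(); plan(448,-307,108,-2.5)
E
```

```text
[512.95366498  80.81185165]
boutbar {'n': 325, 'z': np.float64(115.1), 'c': (448.6, -307.0), 'mean': array([ 448.42095559, -306.24044379]), 'size': (91.3, 21.1), 'long_axis_deg': 89.07}
boutlid {'n': 1346, 'z': np.float64(79.0), 'c': (448.5, -307.2), 'mean': array([ 447.9539066 , -305.65643932]), 'size': (140.9, 80.1), 'long_axis_deg': 87.36}
wedge {'n': 617, 'z': np.float64(47.2), 'c': (491.3, 327.1), 'mean': array([488.42864495, 319.40962837]), 'size': (132.6, 37.8), 'long_axis_deg': 85.32} {'n': 323, 'z': np.float64(47.1), 'c': (488.3, 291.1), 'mean': array([488.0200187 , 289.69639713]), 'size': (60.2, 36.3), 'long_axis_deg': 85.25}
cheekS {'n': 127, 'z': np.float64(64.7), 'c': (595.6, 26.7), 'mean': array([595.50477231,  26.38561   ]), 'size': (51.3, 16.8), 'long_axis_deg': -83.97}
spat {'n': 195, 'z': np.float64(18.2), 'c': (587.5, -283.0), 'mean': array([ 586.05651732, -282.74285032]), 'size': (91.1, 19.2), 'long_axis_deg': -1.0}
home [571.31007262 -42.86324563] bx [539.12280995  80.39250524] [ 5.91757991e+02 -1.66961892e-01]
[[ 0.925  0.38  -0.001]
 [ 0.38  -0.925  0.002]
 [ 0.    -0.002 -1.   ]]
grasp now [ 246.8 -600.7  232.3] carrier [-710.5  174.9] shift [ 297.7 -195.   124.7] roll -65.16 q6 -0.08 F [-0.5  0.1  0.7] w 95.3 t 0.1
```

Emit:
arm_command:
  commands:
    - {"dx": 298,"dy": -195,"dz": 60,"roll": -65.2,"gripper": 70}
    - {"dx": 298,"dy": -195,"dz": 60,"roll": -65.2,"gripper": 70}
    - {"dx": 298,"dy": -195,"dz": 60,"roll": -65.2,"gripper": 70}
    - {"dx": 298,"dy": -195,"dz": 60,"roll": -65.2,"gripper": 70}
    - {"dx": 298,"dy": -195,"dz": 60,"roll": -65.2,"gripper": 70}
    - {"dx": 298,"dy": -195,"dz": 60,"roll": -65.2,"gripper": 70}
    - {"dx": 298,"dy": -195,"dz": 60,"roll": -65.2,"gripper": 70}
    - {"dx": 298,"dy": -195,"dz": 60,"roll": -65.2,"gripper": 70}
    - {"dx": 298,"dy": -195,"dz": 60,"roll": -65.2,"gripper": 70}
    - {"dx": 298,"dy": -195,"dz": 60,"roll": -65.2,"gripper": 70}
    - {"dx": 298,"dy": -195,"dz": 60,"roll": -65.2,"gripper": 70}
    - {"dx": 298,"dy": -195,"dz": 60,"roll": -65.2,"gripper": 70}

```text
clock: 1.3
ee_pos: [0.448, -0.3088, 0.1549]
ee_rot: [2.271, 2.17, -0.0]
ft_force: [-0.5, -0.1, 0.5]
width: 0.738
```

```bash
python3 -c "
from go import *
tool(); plan(448.5,-307,108,-2.6); im,d=grab_frame('side'); cv2.imwrite('pics/s1.png',im[...,::-1])"
```

```text
[[ 0.046  0.999  0.   ]
 [ 0.999 -0.046 -0.   ]
 [-0.     0.    -1.   ]]
grasp now [ 448.  -308.8  173.7] carrier [-394.7   13.5] shift [ 1.8  0.4 65.7] roll -0.02 q6 -0.66 F [-0.5 -0.1  0.5] w 70.2 t 1.3
```

View pics/s1.png

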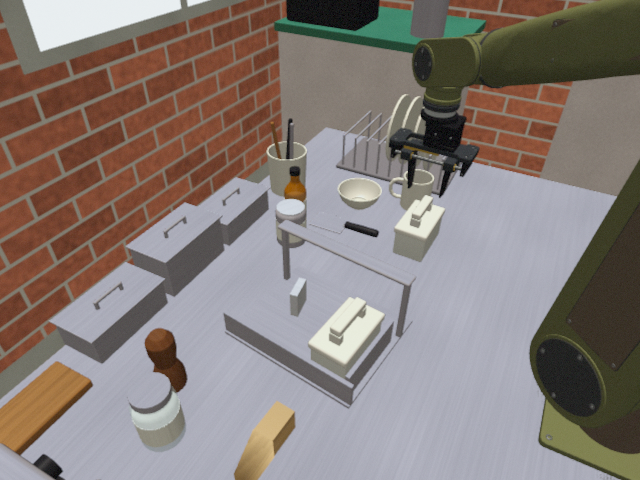

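Emit:
arm_command:
  commands:
    - {"dx": 1.8,"dy": 0.4,"dz": 35,"gripper": 70}
    - {"dx": 1.8,"dy": 0.4,"dz": 60}
    - {"dx": 1.8,"dy": 0.4,"dz": 66}
    - {"dx": 1.8,"dy": 0.4,"dz": 66}
    - {"dx": 1.8,"dy": 0.4,"dz": 66,"gripper": 10}
    - {"dx": 1.8,"dy": 0.4,"dz": 66,"gripper": 10}
    - {"dx": 1.8,"dy": 0.4,"dz": 66,"gripper": 10}
    - {"dx": 1.8,"dy": 0.4,"dz": 66,"gripper": 10}
    - {"dx": 1.8,"dy": 0.4,"dz": 66,"gripper": 10}
    - {"dx": 1.8,"dy": 0.4,"dz": 66,"gripper": 10}
  force: 25

```text
invalid input
```

```bash
python3 -c "
from go import *
plan(448.5,-307,308,-2.6)"
```

```text
grasp now [ 448.  -308.7  173.7] carrier [-394.6   13.5] shift [   1.7    0.4 -134.3] roll -0.0 q6 -0.66 F [-0.1 -0.3  0.3] w 70.0 t 1.35
```

Rows apparently need all fields.

Emit:
arm_command:
  commands:
    - {"dx": 1.8,"dy": 0.4,"dz": 35,"roll": 0,"gripper": 70}
    - {"dx": 1.8,"dy": 0.4,"dz": 60,"roll": 0,"gripper": 70}
    - {"dx": 1.8,"dy": 0.4,"dz": 66,"roll": 0,"gripper": 70}
    - {"dx": 1.8,"dy": 0.4,"dz": 66,"roll": 0,"gripper": 70}
    - {"dx": 1.8,"dy": 0.4,"dz": 66,"roll": 0,"gripper": 10}
    - {"dx": 1.8,"dy": 0.4,"dz": 66,"roll": 0,"gripper": 10}
    - {"dx": 1.8,"dy": 0.4,"dz": 66,"roll": 0,"gripper": 10}
    - {"dx": 1.8,"dy": 0.4,"dz": 66,"roll": 0,"gripper": 10}
    - {"dx": 1.8,"dy": 0.4,"dz": 66,"roll": 0,"gripper": 10}
    - {"dx": 1.8,"dy": 0.4,"dz": 66,"roll": 0,"gripper": 10}
  force: 25

```text
clock: 2.35
ee_pos: [0.4491, -0.3059, 0.0888]
ee_rot: [2.268, 2.173, 0.0]
ft_force: [-0.3, -0.4, -0.1]
width: 0.289
```

```bash
python3 -c "
from go import *
plan(448.5,-307,308,-2.6)"
```

```text
grasp now [ 449.1 -305.8  107.6] carrier [-391.7   12.9] shift [  -1.2   -0.5 -200.4] roll 0.14 q6 -0.65 F [-0.3 -0.4 -0.1] w 27.5 t 2.35
```

Emit:
arm_command:
  commands:
    - {"dx": 0,"dy": 0,"dz": 0,"roll": 0,"gripper": 10}
    - {"dx": 0,"dy": 0,"dz": 0,"roll": 0,"gripper": 10}
    - {"dx": 0,"dy": 0,"dz": 0,"roll": 0,"gripper": 10}
    - {"dx": 0,"dy": 0,"dz": -20,"roll": 0,"gripper": 10}
    - {"dx": 0,"dy": 0,"dz": -50,"roll": 0,"gripper": 10}
    - {"dx": 0,"dy": 0,"dz": -90,"roll": 0,"gripper": 10}
    - {"dx": 0,"dy": 0,"dz": -130,"roll": 0,"gripper": 10}
    - {"dx": 0,"dy": 0,"dz": -170,"roll": 0,"gripper": 10}
    - {"dx": 0,"dy": 0,"dz": -200,"roll": 0,"gripper": 10}
    - {"dx": 0,"dy": 0,"dz": -200,"roll": 0,"gripper": 10}

```text
clock: 3.35
ee_pos: [0.4507, -0.3072, 0.2942]
ee_rot: [2.262, 2.167, 0.002]
ft_force: [0.6, -0.3, -1.0]
width: 0.229
```

```bash
python3 -c "
from go import *
p=c2w(3,-26)
plan(p[0],p[1],308,-7.5); im,d=grab_frame('side'); cv2.imwrite('pics/s2.png',im[...,::-1])
im,d=grab_frame('top');print(seg(d,(0,.6,-.4,-.2),.26,.29))"
```

```text
grasp now [ 450.6 -307.1  313. ] carrier [-392.8   11.2] shift [391.   71.7   3.3] roll 5.04 q6 -0.65 F [ 0.6 -0.3 -1. ] w 21.8 t 3.35
{'n': 395, 'z': np.float64(280.9), 'c': (455.3, -260.1), 'mean': array([ 465.70711253, -254.74959725]), 'size': (73.6, 45.1), 'long_axis_deg': -3.45}
```

View pics/s2.png

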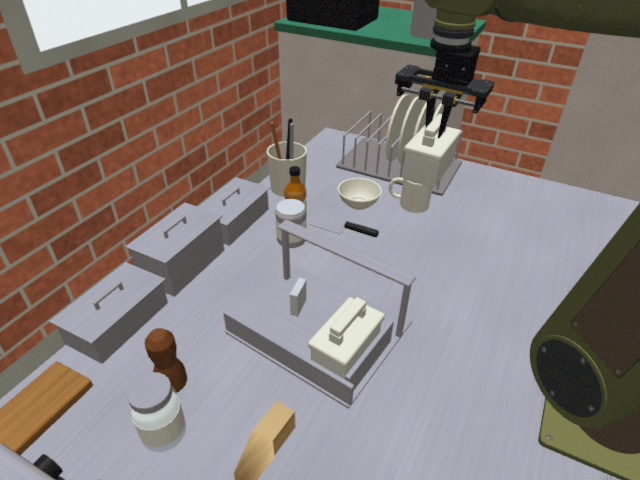

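Emit:
arm_command:
  commands:
    - {"dx": 20,"dy": 4,"dz": 0,"roll": 0,"gripper": 10}
    - {"dx": 60,"dy": 11,"dz": 0,"roll": 0,"gripper": 10}
    - {"dx": 100,"dy": 18,"dz": 0,"roll": 2,"gripper": 10}
    - {"dx": 140,"dy": 26,"dz": 0,"roll": 2,"gripper": 10}
    - {"dx": 180,"dy": 33,"dz": 0,"roll": 3,"gripper": 10}
    - {"dx": 220,"dy": 40,"dz": 0,"roll": 4,"gripper": 10}
    - {"dx": 260,"dy": 48,"dz": 0,"roll": 5,"gripper": 10}
    - {"dx": 300,"dy": 55,"dz": 0,"roll": 5,"gripper": 10}
    - {"dx": 340,"dy": 62,"dz": 0,"roll": 5,"gripper": 10}
    - {"dx": 375,"dy": 69,"dz": 0,"roll": 5,"gripper": 10}
    - {"dx": 391,"dy": 71.7,"dz": 0,"roll": 5,"gripper": 10}
    - {"dx": 391,"dy": 71.7,"dz": 0,"roll": 5,"gripper": 10}

```text
clock: 4.65
ee_pos: [0.5365, 0.0832, 0.2855]
ee_rot: [-2.356, -2.074, 0.006]
ft_force: [0.1, 0.1, -2.0]
width: 0.231
```

Emit:
arm_command:
  commands:
    - {"dx": 0,"dy": 0,"dz": 0,"roll": 0,"gripper": 10}
    - {"dx": 0,"dy": 0,"dz": 0,"roll": 0,"gripper": 10}

```text
clock: 4.85
ee_pos: [0.537, 0.0805, 0.2877]
ee_rot: [-2.362, -2.07, 0.003]
ft_force: [-0.1, -0.0, -2.0]
width: 0.233
```

```bash
python3 -c "
from go import *
p=c2w(3,-26)
plan(p[0],p[1],114,-7.5); im,d=grab_frame('side'); cv2.imwrite('pics/s3.png',im[...,::-1])
im,d=grab_frame('top');cv2.imwrite('pics/t3.png',im[...,::-1])"
```

```text
grasp now [537.1  80.5 306.5] carrier [  2.9 -23.9] shift [  0.3   2.3 192.5] roll -0.05 q6 0.18 F [-0.1 -0.  -2. ] w 22.1 t 4.85
```

View pics/s3.png

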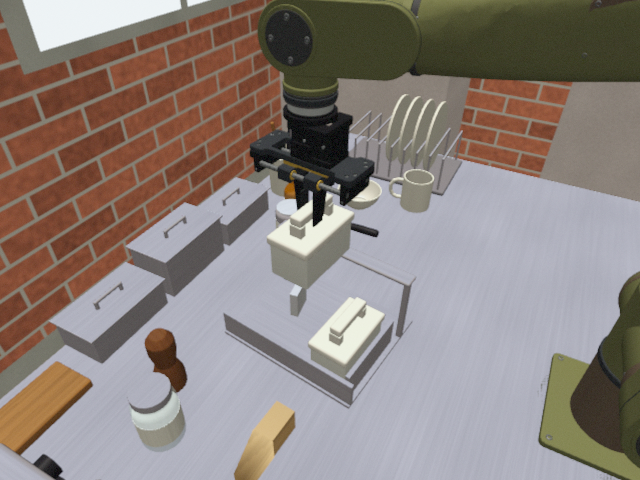

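View pics/t3.png

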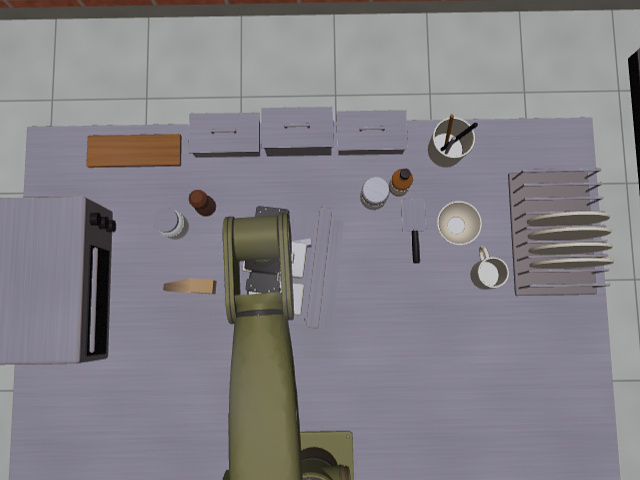

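Emit:
arm_command:
  commands:
    - {"dx": 0.3,"dy": 2.3,"dz": 20,"roll": 0,"gripper": 10}
    - {"dx": 0.3,"dy": 2.3,"dz": 50,"roll": 0,"gripper": 10}
    - {"dx": 0.3,"dy": 2.3,"dz": 80,"roll": 0,"gripper": 10}
    - {"dx": 0.3,"dy": 2.3,"dz": 110,"roll": 0,"gripper": 10}
    - {"dx": 0.3,"dy": 2.3,"dz": 130,"roll": 0,"gripper": 10}
    - {"dx": 0.3,"dy": 2.3,"dz": 140,"roll": 0,"gripper": 10}
    - {"dx": 0.3,"dy": 2.3,"dz": 140,"roll": 0,"gripper": 10}
    - {"dx": 0.3,"dy": 2.3,"dz": 140,"roll": 0,"gripper": 10}

```text
clock: 5.75
ee_pos: [0.5406, 0.0814, 0.1499]
ee_rot: [2.361, 2.071, 0.002]
ft_force: [-0.1, 0.1, -1.4]
width: 0.23
```

```bash
python3 -c "
from go import *
p=c2w(3,-26)
plan(p[0],p[1],114,-7.5)"
```

```text
grasp now [540.5  81.4 168.7] carrier [  4.2 -27.3] shift [-1.2 -1.4 54.7] roll -0.0 q6 0.18 F [-0.1  0.1 -1.4] w 21.8 t 5.75
```

Emit:
arm_command:
  commands:
    - {"dx": -1,"dy": -1,"dz": 15,"roll": 0,"gripper": 10}
    - {"dx": -1,"dy": -1,"dz": 30,"roll": 0,"gripper": 10}
    - {"dx": -1,"dy": -1,"dz": 42,"roll": 0,"gripper": 10}
    - {"dx": -1,"dy": -1,"dz": 48,"roll": 0,"gripper": 10}
    - {"dx": -1,"dy": -1,"dz": 51,"roll": 0,"gripper": 10}
    - {"dx": -1,"dy": -1,"dz": 53,"roll": 0,"gripper": 10}
    - {"dx": -1,"dy": -1,"dz": 54,"roll": 0,"gripper": 10}
    - {"dx": -1,"dy": -1,"dz": 54,"roll": 0,"gripper": 10}

```text
clock: 6.55
ee_pos: [0.539, 0.0809, 0.095]
ee_rot: [2.361, 2.072, 0.001]
ft_force: [0.6, -0.6, -2.6]
width: 0.23
```

```bash
python3 -c "
from go import *
p=c2w(3,-26)
plan(p[0],p[1],114,-7.5)"
```

```text
grasp now [539.   80.9 113.8] carrier [  3.5 -25.8] shift [-0.5  0.2 -0.2] roll 0.04 q6 0.18 F [ 0.6 -0.6 -2.6] w 21.8 t 6.55
```

Emit:
arm_command:
  commands:
    - {"dx": -0.5,"dy": -2,"dz": -0.5,"roll": 0,"gripper": 10}
    - {"dx": -0.5,"dy": -4,"dz": -0.5,"roll": 0,"gripper": 10}
    - {"dx": -0.5,"dy": -6,"dz": -0.5,"roll": 0,"gripper": 10}
    - {"dx": -0.5,"dy": -8,"dz": -0.5,"roll": 0,"gripper": 10}
    - {"dx": -0.5,"dy": -9,"dz": -0.5,"roll": 0,"gripper": 10}
    - {"dx": -0.5,"dy": -10,"dz": -0.5,"roll": 0,"gripper": 10}
    - {"dx": -0.5,"dy": -10,"dz": -0.5,"roll": 0,"gripper": 10}

```text
clock: 7.25
ee_pos: [0.5289, 0.0817, 0.0955]
ee_rot: [2.361, 2.072, 0.001]
ft_force: [1.2, -0.1, -1.7]
width: 0.231
```

```bash
python3 -c "
from go import *
p=c2w(3,-15)
plan(p[0],p[1],114,-7.5)
im,d=grab_frame('side'); cv2.imwrite('pics/s4.png',im[...,::-1])"
```

```text
grasp now [528.9  81.7 114.3] carrier [  2.9 -15.7] shift [ 0.1 -0.7  0.3] roll 0.03 q6 0.18 F [ 1.2 -0.1 -1.7] w 22.0 t 7.25
```

View pics/s4.png

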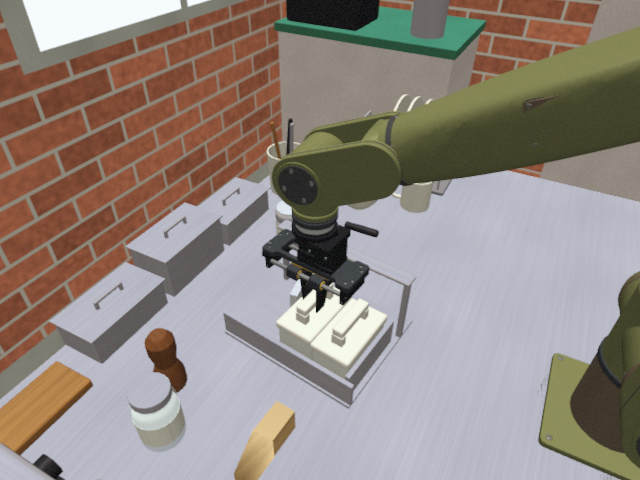

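Emit:
arm_command:
  commands:
    - {"dx": 0,"dy": -1,"dz": 0,"roll": 0,"gripper": 10}
    - {"dx": 0,"dy": -1.5,"dz": 0,"roll": 0,"gripper": 10}
    - {"dx": 0,"dy": -1.5,"dz": 0.8,"roll": 0,"gripper": 10}
    - {"dx": 0,"dy": -1.5,"dz": 0.8,"roll": 0,"gripper": 10}

```text
clock: 7.7
ee_pos: [0.5283, 0.0817, 0.0951]
ee_rot: [2.36, 2.071, 0.003]
ft_force: [5.2, -1.7, -0.6]
width: 0.229
```

```bash
python3 -c "
from go import *
p=c2w(3,-15)
plan(p[0],p[1],114,-7.5)"
```

```text
grasp now [528.3  81.7 113.9] carrier [  2.9 -15.1] shift [ 0.1 -0.1 -0.1] roll 0.02 q6 0.18 F [ 5.2 -1.7 -0.6] w 21.7 t 7.7
```

Emit:
arm_command:
  commands:
    - {"dx": 0,"dy": 0,"dz": 0,"roll": 0,"gripper": 45}
    - {"dx": 0,"dy": 0,"dz": 0,"roll": 0,"gripper": 45}
    - {"dx": 0,"dy": 0,"dz": 0,"roll": 0,"gripper": 45}
    - {"dx": 0,"dy": 0,"dz": 0,"roll": 0,"gripper": 45}
    - {"dx": 0,"dy": 0,"dz": 0,"roll": 0,"gripper": 45}
    - {"dx": 0,"dy": 0,"dz": -20,"roll": 0,"gripper": 45}
    - {"dx": 0,"dy": 0,"dz": -60,"roll": 0,"gripper": 45}
    - {"dx": 0,"dy": 0,"dz": -100,"roll": 0,"gripper": 45}
    - {"dx": 0,"dy": 0,"dz": -140,"roll": 0,"gripper": 70}
    - {"dx": 0,"dy": 0,"dz": -140,"roll": 0,"gripper": 70}

```text
clock: 8.7
ee_pos: [0.5305, 0.0821, 0.242]
ee_rot: [2.356, 2.067, 0.015]
ft_force: [0.2, 0.3, -0.6]
width: 0.588
```

```bash
python3 -c "
from go import *
a=np.radians(85.3);p=np.array([488.3,291.1])-20*np.array([np.cos(a),np.sin(a)])
print(p);plan(p[0],p[1],140,-4.7)
im,d=grab_frame('side'); cv2.imwrite('pics/s5.png',im[...,::-1])"
```

```text
[486.66122983 271.16725226]
grasp now [530.3  82.1 260.8] carrier [  3.5 -17. ] shift [181.5 -69.3 120.4] roll -2.76 q6 0.18 F [ 0.2  0.3 -0.6] w 55.9 t 8.7
```

View pics/s5.png

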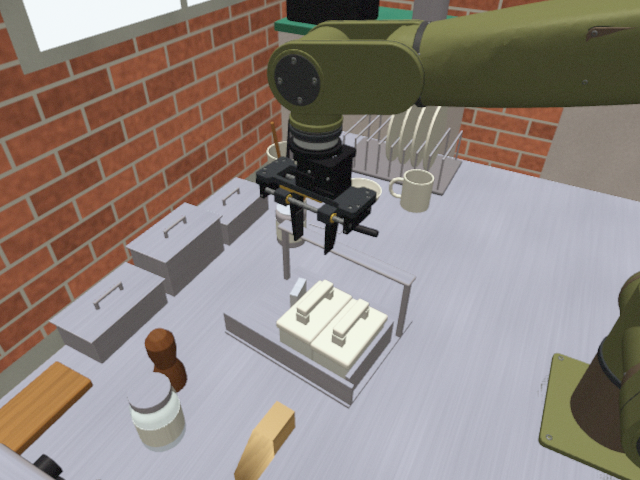

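Emit:
arm_command:
  commands:
    - {"dx": 45,"dy": -17,"dz": 0,"roll": -2.8,"gripper": 80}
    - {"dx": 90,"dy": -35,"dz": 20,"roll": -2.8,"gripper": 80}
    - {"dx": 135,"dy": -52,"dz": 60,"roll": -2.8,"gripper": 80}
    - {"dx": 170,"dy": -65,"dz": 100,"roll": -2.8,"gripper": 80}
    - {"dx": 181.5,"dy": -69.3,"dz": 120,"roll": -2.8,"gripper": 80}
    - {"dx": 181.5,"dy": -69.3,"dz": 120,"roll": -2.8,"gripper": 80}
    - {"dx": 181.5,"dy": -69.3,"dz": 120,"roll": -2.8,"gripper": 80}
    - {"dx": 181.5,"dy": -69.3,"dz": 120,"roll": -2.8,"gripper": 80}

```text
clock: 9.55
ee_pos: [0.483, 0.2704, 0.1154]
ee_rot: [2.31, 2.128, 0.002]
ft_force: [-0.2, 0.3, 0.9]
width: 0.84
```

```bash
python3 -c "
from go import *
plan(486.7,271.2,25,-4.7)
im,d=grab_frame('top');cv2.imwrite('pics/t5.png',im[...,::-1])
for n,b in(('bars',.1),('lids',.07)):
  m=seg(d,(.3,.6,.0,.2),b,.13 if b==.1 else .095); print(n,m)
print([w2c(p) for p in ((455,93),)])
"
```

```text
grasp now [483.  270.4 134.2] carrier [184.   54.5] shift [  1.1   3.5 109.2] roll -0.01 q6 0.5 F [-0.2  0.3  0.9] w 79.9 t 9.55
bars {'n': 322, 'z': np.float64(121.2), 'c': (528.3, 79.5), 'mean': array([527.85223111,  79.32981275]), 'size': (90.3, 22.3), 'long_axis_deg': 82.65}
lids {'n': 2681, 'z': np.float64(85.2), 'c': (488.0, 87.4), 'mean': array([487.14870482,  86.01495597]), 'size': (165.2, 143.5), 'long_axis_deg': -8.82}
[array([ 4.51940583, 59.04873594])]
```

View pics/t5.png

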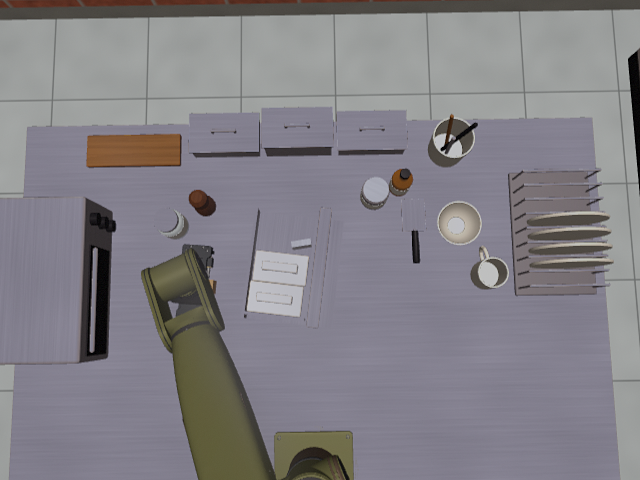

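```bash
python3 -c "
from go import *
d=np.load('top0.npz')['d']
print(seg(d,(.55,.8,.25,.5),.085,.13),seg(d,(.6,.8,.2,.4),.12,.15))
print(cast('top',[[171,222],[200,197]],.11))
"
```

```text
{'n': 622, 'z': np.float64(118.1), 'c': (652.7, 370.8), 'mean': array([651.07962426, 367.25858889]), 'size': (69.2, 66.9), 'long_axis_deg': -64.38} {'n': 223, 'z': np.float64(122.0), 'c': (653.4, 371.3), 'mean': array([652.95195039, 370.72745193]), 'size': (60.7, 56.1), 'long_axis_deg': 29.9}
[[0.64997428 0.35902962 0.11      ]
 [0.71450372 0.28492403 0.11      ]]
```

Emit:
arm_command:
  commands:
    - {"dx": 1,"dy": 3.5,"dz": 30,"roll": 0,"gripper": 80}
    - {"dx": 1,"dy": 3.5,"dz": 65,"roll": 0,"gripper": 80}
    - {"dx": 1,"dy": 3.5,"dz": 92,"roll": 0,"gripper": 80}
    - {"dx": 1,"dy": 3.5,"dz": 104,"roll": 0,"gripper": 80}
    - {"dx": 1,"dy": 3.5,"dz": 106,"roll": 0,"gripper": 80}
    - {"dx": 1,"dy": 3.5,"dz": 106,"roll": 0,"gripper": 80}
    - {"dx": 1,"dy": 3.5,"dz": 106,"roll": 0,"gripper": 80}

```text
clock: 10.3
ee_pos: [0.4874, 0.2721, 0.0106]
ee_rot: [2.31, 2.128, 0.006]
ft_force: [-0.9, -0.8, 1.2]
width: 0.839
```

```bash
python3 -c "
from go import *
plan(486.7,271.2,25,-4.7)
im,d=grab_frame('side');cv2.imwrite('pics/s6.png',im[...,::-1])
"
```

```text
grasp now [487.3 272.   29.4] carrier [186.2  50.4] shift [-0.9 -0.5  4.4] roll 0.01 q6 0.49 F [-0.9 -0.8  1.2] w 79.8 t 10.3
```

View pics/s6.png

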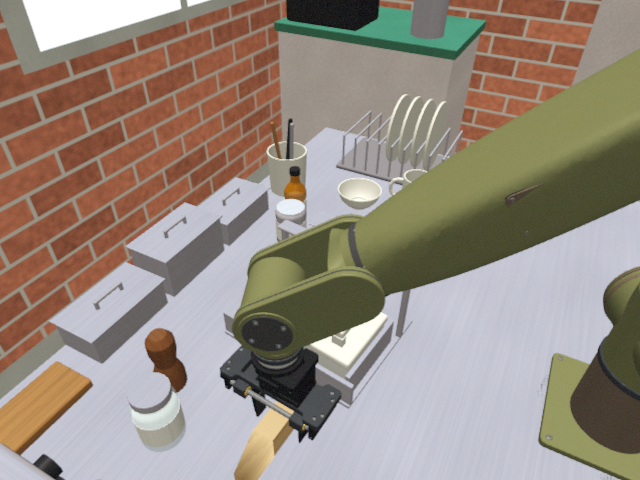

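Emit:
arm_command:
  commands:
    - {"dx": -0.8,"dy": -0.5,"dz": 3,"roll": 0,"gripper": 20}
    - {"dx": -0.8,"dy": -0.5,"dz": 3,"roll": 0,"gripper": 20}
    - {"dx": -0.8,"dy": -0.5,"dz": 3,"roll": 0,"gripper": 20}
    - {"dx": -0.8,"dy": -0.5,"dz": 3,"roll": 0,"gripper": 20}
    - {"dx": -0.8,"dy": -0.5,"dz": 3,"roll": 0,"gripper": 20}
    - {"dx": -0.8,"dy": -0.5,"dz": 3,"roll": 0,"gripper": 20}
    - {"dx": -0.8,"dy": -0.5,"dz": 3,"roll": 0,"gripper": 20}
    - {"dx": -0.8,"dy": -0.5,"dz": 3,"roll": 0,"gripper": 20}
  force: 50

```text
clock: 11.15
ee_pos: [0.4851, 0.2708, 0.0054]
ee_rot: [2.31, 2.129, 0.0]
ft_force: [0.3, 0.0, -0.5]
width: 0.377
```

```bash
python3 -c "
from go import *
plan(486.7,271.2,25,-4.7)
"
```

```text
grasp now [485.1 270.8  24.2] carrier [184.7  52.4] shift [ 0.5  1.5 -0.8] roll 0.04 q6 0.49 F [ 0.3  0.  -0.5] w 35.8 t 11.15
```

Emit:
arm_command:
  commands:
    - {"dx": 0,"dy": 0,"dz": -15,"roll": 0,"gripper": 20}
    - {"dx": 0,"dy": 0,"dz": -45,"roll": 0,"gripper": 20}
    - {"dx": 0,"dy": 0,"dz": -80,"roll": 0,"gripper": 20}
    - {"dx": 0,"dy": 0,"dz": -120,"roll": 0,"gripper": 20}
    - {"dx": 0,"dy": 0,"dz": -160,"roll": 0,"gripper": 20}
    - {"dx": 0,"dy": 0,"dz": -190,"roll": 0,"gripper": 20}
    - {"dx": 0,"dy": 0,"dz": -205,"roll": 0,"gripper": 20}
    - {"dx": 0,"dy": 0,"dz": -205,"roll": 0,"gripper": 20}

```text
clock: 11.95
ee_pos: [0.4862, 0.2713, 0.2135]
ee_rot: [2.309, 2.128, 0.008]
ft_force: [0.6, 0.2, -2.3]
width: 0.376
```

```bash
python3 -c "
from go import *
p=c2w(-255,-78); print(p)
plan(p[0],p[1],230,-7.5)
im,d=grab_frame('side');cv2.imwrite('pics/s7.png',im[...,::-1])
"
```

```text
[ 557.00218515 -182.18763099]
grasp now [486.1 271.3 232.3] carrier [185.3  51.5] shift [-446.2  107.5    1.7] roll 2.84 q6 0.49 F [ 0.6  0.2 -2.3] w 35.8 t 11.95
```

View pics/s7.png

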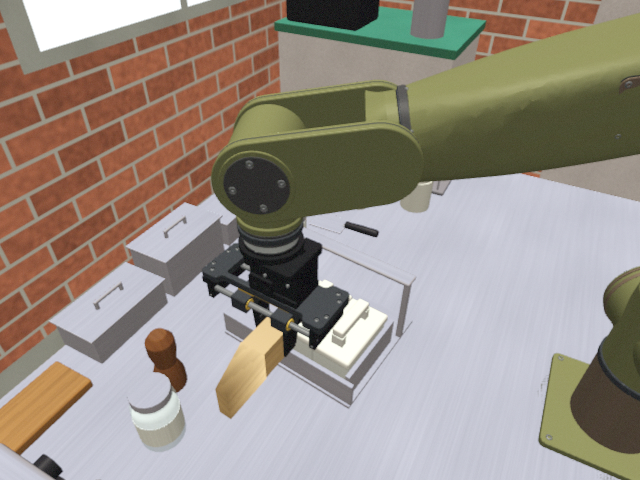

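Emit:
arm_command:
  commands:
    - {"dx": -20,"dy": 5,"dz": 0,"roll": 0,"gripper": 20}
    - {"dx": -60,"dy": 14,"dz": 0,"roll": 0,"gripper": 20}
    - {"dx": -105,"dy": 25,"dz": 0,"roll": 1,"gripper": 20}
    - {"dx": -150,"dy": 36,"dz": 0,"roll": 1,"gripper": 20}
    - {"dx": -195,"dy": 47,"dz": 0,"roll": 2,"gripper": 20}
    - {"dx": -240,"dy": 58,"dz": 0,"roll": 2,"gripper": 20}
    - {"dx": -285,"dy": 69,"dz": 0,"roll": 3,"gripper": 20}
    - {"dx": -330,"dy": 80,"dz": 0,"roll": 3,"gripper": 20}
    - {"dx": -375,"dy": 90,"dz": 0,"roll": 3,"gripper": 20}
    - {"dx": -415,"dy": 100,"dz": 0,"roll": 3,"gripper": 20}
    - {"dx": -440,"dy": 106,"dz": 0,"roll": 3,"gripper": 20}
    - {"dx": -446,"dy": 107.5,"dz": 0,"roll": 3,"gripper": 20}

```text
clock: 13.2
ee_pos: [0.5545, -0.1846, 0.2068]
ee_rot: [-2.365, -2.061, 0.004]
ft_force: [0.0, 0.5, -0.9]
width: 0.375
```

Emit:
arm_command:
  commands:
    - {"dx": 0,"dy": 0,"dz": 0,"roll": 0,"gripper": 20}
    - {"dx": 0,"dy": 0,"dz": 0,"roll": 0,"gripper": 20}
    - {"dx": 0,"dy": 0,"dz": 0,"roll": 0,"gripper": 20}

```text
clock: 13.5
ee_pos: [0.5556, -0.181, 0.2097]
ee_rot: [-2.362, -2.069, 0.0]
ft_force: [-0.3, -0.4, -1.6]
width: 0.376
```

```bash
python3 -c "
from go import *
p=c2w(-255,-78); print(p)
plan(p[0],p[1],33,-7.5)
im,d=grab_frame('side');cv2.imwrite('pics/s8.png',im[...,::-1])
im,d=grab_frame('top');cv2.imwrite('pics/t8.png',im[...,::-1])
np.savez('t8.npz',d=d)
"
```

```text
[ 557.00218515 -182.18763099]
grasp now [ 555.7 -181.1  228.5] carrier [-254.1  -76.5] shift [ -1.1   1.7 195.5] roll -0.07 q6 -0.27 F [-0.3 -0.4 -1.6] w 35.8 t 13.5
```

View pics/s8.png

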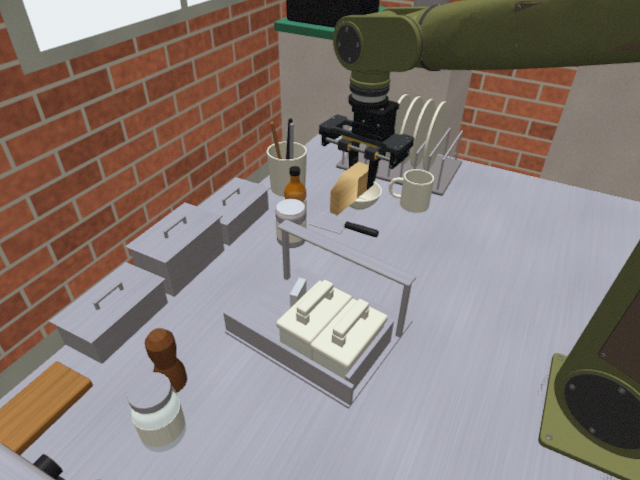

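View pics/t8.png

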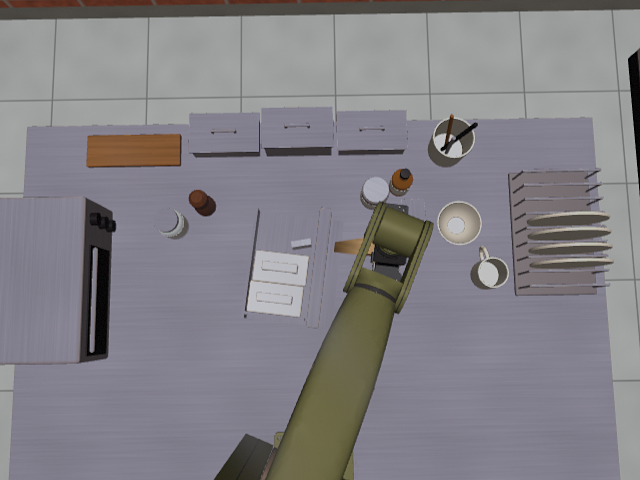

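```bash
python3 -c "
from go import *
d=np.load('top0.npz')['d']
print('can',seg(d,(.6,.85,-.23,-.05),.09,.115))
print('sauce',seg(d,(.6,.9,-.3,-.18),.12,.18))
print('spat',seg(d,(.5,.8,-.33,-.2),.008,.04))
print(cast('top',[[376,186],[415,205],[404,215],[427,215]],[.11]))
P=cloud('top',d); print(P[192,376],P[176,404])
P=cloud('top',np.load('t8.npz')['d'])
s=P[236:258,330:350]; m=s[...,2]>.2; print(np.round(s[m].min(0)*1000),np.round(s[m].max(0)*1000))
"
```

```text
can {'n': 541, 'z': np.float64(99.2), 'c': (727.1, -171.4), 'mean': array([ 726.95273276, -171.52992522]), 'size': (71.2, 67.6), 'long_axis_deg': 49.54}
sauce {'n': 125, 'z': np.float64(157.7), 'c': (755.8, -242.4), 'mean': array([ 753.33047395, -241.70959863]), 'size': (27.5, 25.6), 'long_axis_deg': -48.69}
spat {'n': 226, 'z': np.float64(17.7), 'c': (587.9, -283.3), 'mean': array([ 586.41595717, -282.64105799]), 'size': (91.9, 19.9), 'long_axis_deg': -1.0}
[[ 0.73597145 -0.17254234  0.11      ]
 [ 0.68404613 -0.27208094  0.11      ]
 [ 0.65826321 -0.24274382  0.11      ]
 [ 0.65727152 -0.30210783  0.11      ]]
[ 0.72255645 -0.17306787  0.09837248] [ 0.74872476 -0.23940277  0.16243018]
[549. -95. 203.] [577. -59. 261.]
```

Emit:
arm_command:
  commands:
    - {"dx": -1,"dy": 1,"dz": 20,"roll": 0,"gripper": 20}
    - {"dx": -1,"dy": 1,"dz": 55,"roll": 0,"gripper": 20}
    - {"dx": -1,"dy": 1,"dz": 90,"roll": 0,"gripper": 20}
    - {"dx": -1,"dy": 1,"dz": 125,"roll": 0,"gripper": 20}
    - {"dx": -1,"dy": 1,"dz": 160,"roll": 0,"gripper": 20}
    - {"dx": -1,"dy": 1,"dz": 180,"roll": 0,"gripper": 20}
    - {"dx": -1,"dy": 1,"dz": 187,"roll": 0,"gripper": 20}
    - {"dx": -1,"dy": 1,"dz": 187,"roll": 0,"gripper": 20}
    - {"dx": -1,"dy": 1,"dz": 187,"roll": 0,"gripper": 20}

```text
clock: 14.5
ee_pos: [0.558, -0.1838, 0.025]
ee_rot: [2.363, 2.067, 0.002]
ft_force: [0.2, 0.0, -1.2]
width: 0.376
```

```bash
python3 -c "
from go import *
p=c2w(-195,-77); print(p)
plan(p[0],p[1],34,-7.5)
im,d=grab_frame('side');cv2.imwrite('pics/s9.png',im[...,::-1])
im,d=grab_frame('top');P=cloud('top',d)
m=(P[...,0]>.5)&(P[...,0]<.62)&(P[...,1]>-.145)&(P[...,1]<-.02)&(P[...,2]>.025)&(P[...,2]<.1)
Q=P[m]*1000; print(len(Q)); c=np.array([w2c(q) for q in Q]); print(c.min(0),c.max(0)); 
A=np.c_[c[:,0],np.ones(len(c))]; print('tilt',np.linalg.lstsq(A,Q[:,2],rcond=None)[0], np.median(Q[:,2]))
"
```

```text
[ 563.84231182 -122.57041311]
grasp now [ 558.  -183.8   43.8] carrier [-256.4  -79.2] shift [61.4 -2.3  9.8] roll -0.14 q6 -0.28 F [ 0.2  0.  -1.2] w 35.7 t 14.5
288
[-219.52474385  -96.05495311] [-134.63514576  -60.21984117]
tilt [-1.12360304e-02  6.26691331e+01] 66.6387207958391
```

View pics/s9.png

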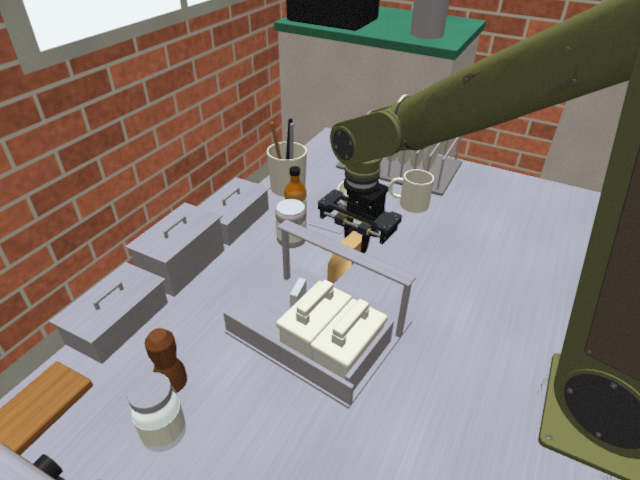

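Emit:
arm_command:
  commands:
    - {"dx": 15,"dy": -1,"dz": 4,"roll": 0,"gripper": 20}
    - {"dx": 30,"dy": -1.5,"dz": 8,"roll": 0,"gripper": 20}
    - {"dx": 45,"dy": -2,"dz": 10,"roll": 0,"gripper": 20}
    - {"dx": 60,"dy": -2.3,"dz": 10,"roll": 0,"gripper": 20}
    - {"dx": 61.4,"dy": -2.3,"dz": 10,"roll": 0,"gripper": 20}
    - {"dx": 61.4,"dy": -2.3,"dz": 10,"roll": 0,"gripper": 20}
    - {"dx": 61.4,"dy": -2.3,"dz": 10,"roll": 0,"gripper": 20}

```text
clock: 15.3
ee_pos: [0.5629, -0.1226, 0.0135]
ee_rot: [2.364, 2.068, 0.0]
ft_force: [0.3, -0.5, -1.4]
width: 0.377
```

```bash
python3 -c "
from go import *
p=c2w(-165,-77); print(p)
plan(p[0],p[1],31.5,-7.5)
im,d=grab_frame('side');cv2.imwrite('pics/s10.png',im[180:330,230:430,::-1].repeat(3,0).repeat(3,1))
im,d=grab_frame('top');P=cloud('top',d)
m=(P[...,0]>.5)&(P[...,0]<.62)&(P[...,1]>-.145)&(P[...,1]<-.02)&(P[...,2]>.025)&(P[...,2]<.1)
Q=P[m]*1000; print(len(Q)); c=np.array([w2c(q) for q in Q]); print(c.min(0),c.max(0)); 
# clearance of hand to rail: points at z 80..170 right of rail
m=(P[...,0]>.38)&(P[...,0]<.7)&(P[...,1]>-.3)&(P[...,1]<.1)&(P[...,2]>.08)&(P[...,2]<.4)
Q=P[m]*1000; c=np.array([w2c(q) for q in Q])
for lo,hi in ((80,130),(130,150),(165,200),(200,250),(250,320)):
  k=(Q[:,2]>lo)&(Q[:,2]<hi)&(c[:,0]<-70-0*hi)&(c[:,0]>-300); print(lo,hi,k.sum(), c[k,0].max() if k.any() else None)
"
```

```text
[567.75809759 -92.82706727]
grasp now [ 562.9 -122.6   32.3] carrier [-195.1  -76. ] shift [30.1  0.9  0.8] roll -0.15 q6 -0.17 F [ 0.3 -0.5 -1.4] w 35.8 t 15.3
99
[-160.4029775   -92.70759882] [-113.53193138  -57.82129599]
80 130 98 -158.1938411516141
130 150 192 -84.82888774045377
165 200 210 -90.2248025684637
200 250 34 -165.9078728033097
250 320 147 -130.39939776005878
```

View pics/s10.png

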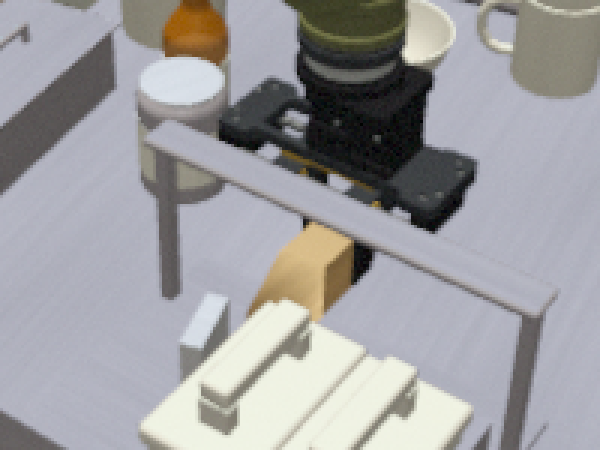

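Emit:
arm_command:
  commands:
    - {"dx": 8,"dy": 0.9,"dz": 0.5,"roll": 0,"gripper": 20}
    - {"dx": 16,"dy": 0.9,"dz": 0.5,"roll": 0,"gripper": 20}
    - {"dx": 24,"dy": 0.9,"dz": 0.5,"roll": 0,"gripper": 20}
    - {"dx": 29,"dy": 0.9,"dz": 0.5,"roll": 0,"gripper": 20}
    - {"dx": 30,"dy": 0.9,"dz": 0.5,"roll": 0,"gripper": 20}
    - {"dx": 30,"dy": 0.9,"dz": 0.5,"roll": 0,"gripper": 20}

```text
clock: 16.0
ee_pos: [0.5676, -0.0925, 0.0129]
ee_rot: [2.364, 2.069, -0.0]
ft_force: [-0.1, 0.3, -0.6]
width: 0.378
```

```bash
python3 -c "
from go import *
p=c2w(-155,-76.5); print(p)
plan(p[0],p[1],30.5,-7.5)
"
```

```text
[568.56763708 -82.84735556]
grasp now [567.6 -92.5  31.7] carrier [-164.7  -76.8] shift [ 9.7 -0.3  1.2] roll -0.13 q6 -0.12 F [-0.1  0.3 -0.6] w 35.9 t 16.0
```

Emit:
arm_command:
  commands:
    - {"dx": 3,"dy": 0,"dz": 0.5,"roll": 0,"gripper": 20}
    - {"dx": 6,"dy": 0,"dz": 0.8,"roll": 0,"gripper": 20}
    - {"dx": 9,"dy": 0,"dz": 1.2,"roll": 0,"gripper": 20}
    - {"dx": 9.5,"dy": 0,"dz": 1.5,"roll": 0,"gripper": 20}
    - {"dx": 9.5,"dy": 0,"dz": 1.5,"roll": 0,"gripper": 20}

```text
clock: 16.5
ee_pos: [0.5689, -0.0833, 0.0114]
ee_rot: [2.365, 2.068, 0.0]
ft_force: [-0.1, -0.5, -1.9]
width: 0.376
```

```bash
python3 -c "
from go import *
p=c2w(-155,-76.5); print(p)
plan(p[0],p[1],30.5,-7.5)
im,d=grab_frame('side');cv2.imwrite('pics/s11.png',im[180:330,230:430,::-1].repeat(3,0).repeat(3,1))
"
```

```text
[568.56763708 -82.84735556]
grasp now [568.9 -83.3  30.2] carrier [-155.4  -76.9] shift [ 0.4 -0.4 -0.3] roll -0.16 q6 -0.11 F [-0.1 -0.5 -1.9] w 35.8 t 16.5
```

View pics/s11.png

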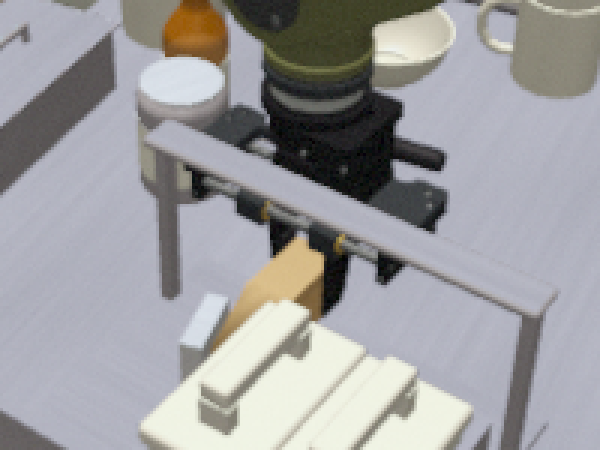

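Emit:
arm_command:
  commands:
    - {"dx": 0,"dy": 0,"dz": 0,"roll": 0,"gripper": 60}
    - {"dx": 0,"dy": 0,"dz": 0,"roll": 0,"gripper": 60}
    - {"dx": 0,"dy": 0,"dz": 0,"roll": 0,"gripper": 60}
    - {"dx": 0,"dy": 0,"dz": 0,"roll": 0,"gripper": 60}
    - {"dx": 0,"dy": 0,"dz": -1,"roll": 0,"gripper": 60}
    - {"dx": -15,"dy": 0,"dz": -1,"roll": 0,"gripper": 60}
    - {"dx": -35,"dy": 0,"dz": -1,"roll": 0,"gripper": 60}
    - {"dx": -45,"dy": 0,"dz": -1,"roll": 0,"gripper": 0}
    - {"dx": -45,"dy": 0,"dz": -1,"roll": 0,"gripper": 0}
    - {"dx": -45,"dy": 0,"dz": -1,"roll": 0,"gripper": 0}
    - {"dx": -45,"dy": 0,"dz": -1,"roll": 0,"gripper": 0}
    - {"dx": -45,"dy": 0,"dz": -1,"roll": 0,"gripper": 0}

```text
clock: 17.75
ee_pos: [0.5628, -0.1276, 0.0123]
ee_rot: [-2.364, -2.069, -0.0]
ft_force: [-0.1, -0.5, -0.1]
width: 0.266
```

Emit:
arm_command:
  commands:
    - {"dx": 0,"dy": 0,"dz": 0,"roll": 0,"gripper": 0}
    - {"dx": 0,"dy": 0,"dz": 0,"roll": 0,"gripper": 0}
    - {"dx": 0,"dy": 0,"dz": 0,"roll": 0,"gripper": 0}
    - {"dx": 0,"dy": 0,"dz": 0,"roll": 0,"gripper": 0}

```text
clock: 18.15
ee_pos: [0.5629, -0.128, 0.0124]
ee_rot: [2.365, 2.068, 0.0]
ft_force: [-0.0, 0.2, 0.7]
width: 0.007
```

```bash
python3 -c "
from go import *
p=c2w(-180,-77); print(p)
plan(p[0],p[1],30,-7.5)
im,d=grab_frame('side');cv2.imwrite('pics/s12.png',im[180:330,230:430,::-1].repeat(3,0).repeat(3,1))
im,d=grab_frame('top');cv2.imwrite('pics/t12.png',im[195:335,230:430,::-1].repeat(3,0).repeat(3,1))
P=cloud('top',d)
m=(P[...,0]>.5)&(P[...,0]<.62)&(P[...,1]>-.145)&(P[...,1]<.05)&(P[...,2]>.048)&(P[...,2]<.06)
Q=P[m]*1000; print(len(Q)); c=np.array([w2c(q) for q in Q]); print(c.min(0),c.max(0)); 
"
```

```text
[ 565.80020471 -107.69874019]
grasp now [ 562.9 -128.    31.2] carrier [-200.5  -76.8] shift [20.5  0.2  1.2] roll -0.16 q6 -0.18 F [-0.   0.2  0.7] w 0.7 t 18.15
279
[-162.98192971 -100.93584667] [-23.33721613 -58.45265016]
```

View pics/s12.png

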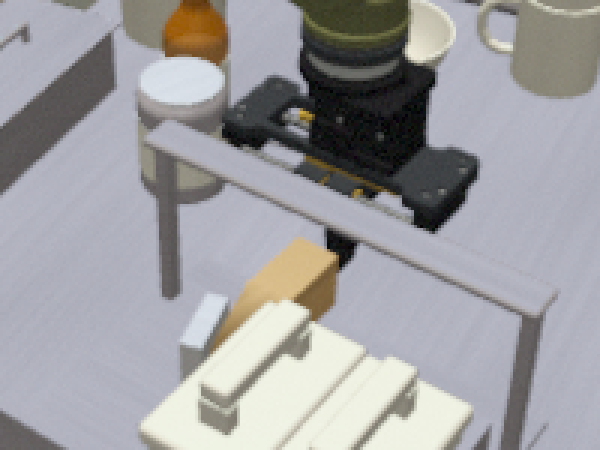

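View pics/t12.png

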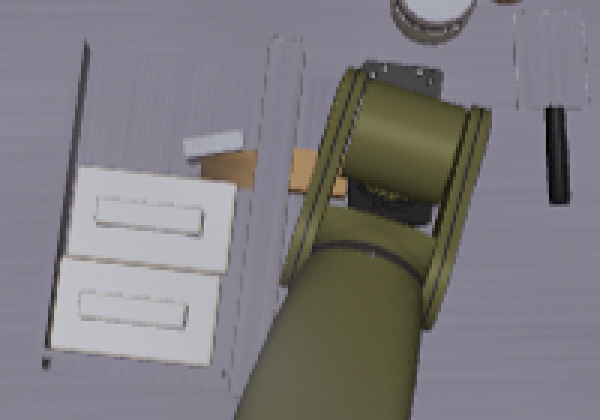

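Emit:
arm_command:
  commands:
    - {"dx": 10,"dy": -1,"dz": 2,"roll": -0.1,"gripper": 0}
    - {"dx": 20,"dy": -1,"dz": 2,"roll": -0.1,"gripper": 0}
    - {"dx": 26,"dy": -1,"dz": 2,"roll": -0.1,"gripper": 0}
    - {"dx": 30,"dy": -1,"dz": 2,"roll": -0.1,"gripper": 0}
    - {"dx": 34,"dy": -1,"dz": 2,"roll": -0.1,"gripper": 0}
    - {"dx": 37,"dy": -1,"dz": 2,"roll": -0.1,"gripper": 0}
    - {"dx": 39,"dy": -1,"dz": 2,"roll": -0.1,"gripper": 0}
    - {"dx": 39,"dy": -1,"dz": 2,"roll": -0.1,"gripper": 0}
  force: 50

```text
clock: 19.05
ee_pos: [0.5663, -0.0901, 0.0102]
ee_rot: [2.362, 2.071, -0.004]
ft_force: [-2.8, -4.4, -0.1]
width: 0.006
```

```bash
python3 -c "
from go import *
p=c2w(-155,-75.5)
plan(p[0],p[1],30,-7.5)
im,d=grab_frame('side');cv2.imwrite('pics/s13.png',im[180:330,230:430,::-1].repeat(3,0).repeat(3,1))
"
```

```text
grasp now [566.4 -90.   29. ] carrier [-162.4  -75.3] shift [ 7.4  0.2 -1. ] roll -0.03 q6 -0.12 F [-2.8 -4.4 -0.1] w 0.6 t 19.05
```

View pics/s13.png

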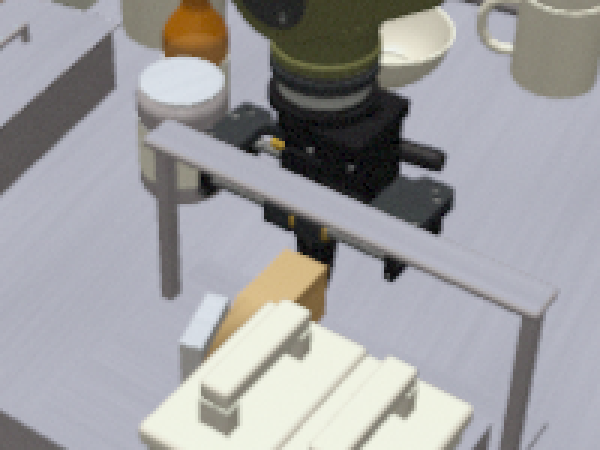

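Emit:
arm_command:
  commands:
    - {"dx": 2,"dy": 0,"dz": 0,"roll": 0,"gripper": 0}
    - {"dx": 3.5,"dy": 0,"dz": 0,"roll": 0,"gripper": 0}
    - {"dx": 5,"dy": 0,"dz": 0,"roll": 0,"gripper": 0}
    - {"dx": 5,"dy": 0,"dz": 0,"roll": 0,"gripper": 0}

```text
clock: 19.5
ee_pos: [0.5656, -0.0887, 0.0103]
ee_rot: [2.359, 2.071, -0.014]
ft_force: [-9.1, -17.0, 3.2]
width: 0.006
```

```bash
python3 -c "
from go import *
p=c2w(-155,-75.5)
plan(p[0],p[1],30,-7.5)
"
```

```text
grasp now [565.7 -88.5  29.1] carrier [-161.   -74.4] shift [ 6.   1.1 -0.9] roll 0.05 q6 -0.11 F [ -9.1 -17.    3.2] w 0.6 t 19.5
```

```bash
cat > wm.py <<'E'
from go import *
im,d=grab_frame('top');P=cloud('top',d)*1000
import sys
cv2.imwrite('pics/%s.png'%sys.argv[1],im[195:335,230:430,::-1].repeat(4,0).repeat(4,1))
c=(P[...,:2]-O)@np.c_[XC,YC]
hsv=cv2.cvtColor(im,cv2.COLOR_RGB2HSV)
wood=(hsv[...,1]>70)&(hsv[...,0]>8)&(hsv[...,0]<25)&(abs(P[...,2]-52)<12)&(abs(c[...,1]+75)<35)&(c[...,0]>-185)&(c[...,0]<0)
v,u=np.nonzero(wood); X=cast('top',np.c_[u,v],.054)*1000; cc=(X[:,:2]-O)@np.c_[XC,YC]
print(len(u),"wood x",cc[:,0].min(),cc[:,0].max())
for a in range(-150,-10,8):
    k=(cc[:,0]>a)&(cc[:,0]<=a+8)
    if k.sum()>4: print(a+4,k.sum(),cc[k,1].min().round(1),cc[k,1].max().round(1))
print("z",np.median(P[wood][:,2]))
for nm,y0,y1 in(("out",-40,15),("in",40,90)):
    m=(abs(P[...,2]-121)<8)&(c[...,1]>y0)&(c[...,1]<y1)&(abs(c[...,0])<70)
    r=cv2.minAreaRect(c[m].astype(np.float32)); print(nm,m.sum(),r)
    m=(abs(P[...,2]-85)<7)&(c[...,1]>y0-30)&(c[...,1]<y1+30)&(abs(c[...,0])<90)
    print(" lid y range",np.percentile(c[m][:,1],[.5,99.5]).round(1),np.percentile(c[m][:,0],[.5,99.5]).round(1))
E
python3 wm.py t14
```

```text
230 wood x -121.49694587461487 -18.510454627868604
-122 6 -64.5 -58.9
-114 7 -66.9 -56.0
-82 17 -89.5 -57.0
-74 41 -89.2 -54.1
-66 34 -88.0 -55.8
-58 30 -84.4 -59.9
-50 27 -83.5 -61.3
-42 23 -79.9 -60.7
-34 21 -79.0 -62.2
-26 17 -75.4 -61.3
-18 7 -71.9 -63.6
z 53.329710884973665
out 299 ((0.8564453125, -15.183701515197754), (22.257551193237305, 89.64389038085938), 89.70011901855469)
 lid y range [-54.5  44.6] [-67.9  71.4]
in 301 ((5.101173400878906, 64.83979797363281), (22.124195098876953, 90.003662109375), 89.8359146118164)
 lid y range [ 10.5 104.2] [-65.1  74.1]
```

View pics/t14.png

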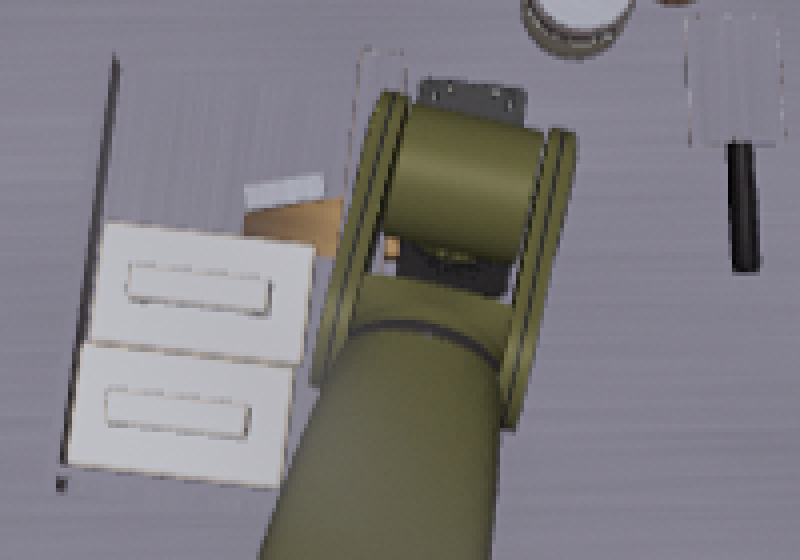

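Emit:
arm_command:
  commands:
    - {"dx": 2,"dy": 0.5,"dz": 0,"roll": 0,"gripper": 0}
    - {"dx": 4,"dy": 0.5,"dz": 0,"roll": 0,"gripper": 0}
    - {"dx": 4,"dy": 0.5,"dz": 0,"roll": 0,"gripper": 0}
    - {"dx": 4,"dy": 0.5,"dz": 0,"roll": 0,"gripper": 0}

```text
clock: 19.95
ee_pos: [0.5654, -0.0883, 0.0104]
ee_rot: [2.357, 2.07, -0.024]
ft_force: [-14.2, -30.3, 5.8]
width: 0.005
```

```bash
python3 -c "
from go import *
p=c2w(-155,-75.5)
plan(p[0],p[1],30,-7.5)
"; python3 wm.py t15
```

```text
grasp now [565.6 -88.   29.2] carrier [-160.5  -74.2] shift [ 5.5  1.3 -0.9] roll 0.09 q6 -0.1 F [-14.2 -30.3   5.8] w 0.5 t 19.95
224 wood x -119.16835983720438 -18.510454627868604
-114 7 -66.9 -56.0
-82 15 -89.5 -57.0
-74 41 -89.2 -53.8
-66 33 -88.0 -55.8
-58 29 -84.4 -60.2
-50 27 -83.5 -61.3
-42 23 -79.9 -60.7
-34 22 -79.0 -62.2
-26 16 -75.4 -61.6
-18 7 -71.9 -63.6
z 54.2299065149924
out 299 ((1.1242828369140625, -15.194570541381836), (22.209932327270508, 89.66382598876953), 89.42024230957031)
 lid y range [-54.6  44.5] [-68.1  71.8]
in 307 ((5.432826995849609, 64.80707550048828), (89.90782165527344, 22.03643035888672), 0.14184698462486267)
 lid y range [ 10.5 104.3] [-64.6  73.9]
```

Emit:
arm_command:
  commands:
    - {"dx": -5,"dy": 0,"dz": 0,"roll": 0,"gripper": 0}
    - {"dx": -20,"dy": 0,"dz": 0,"roll": 0,"gripper": 0}
    - {"dx": -60,"dy": 0,"dz": 0,"roll": 0,"gripper": 0}
    - {"dx": -95,"dy": 0,"dz": -10,"roll": 0,"gripper": 0}
    - {"dx": -95,"dy": 0,"dz": -10,"roll": 0,"gripper": 0}
    - {"dx": -95,"dy": 0,"dz": -10,"roll": 0,"gripper": 0}

```text
clock: 20.6
ee_pos: [0.5566, -0.1752, 0.0208]
ee_rot: [2.365, 2.068, 0.002]
ft_force: [-0.2, -0.3, -0.3]
width: 0.005
```

```bash
python3 wm.py t16; python3 -c "
from go import *
plan(500,0,100,-7.5)
im,d=grab_frame('side');cv2.imwrite('pics/s16.png',im[180:330,230:430,::-1].repeat(4,0).repeat(4,1))
"
```

```text
376 wood x -145.48535951745393 -18.510454627868604
-146 19 -91.4 -56.4
-138 40 -91.1 -58.1
-130 43 -92.9 -57.2
-122 41 -92.0 -56.3
-114 24 -91.1 -55.7
-82 17 -89.5 -57.0
-74 40 -89.2 -56.1
-66 33 -88.0 -55.8
-58 29 -84.4 -60.2
-50 26 -83.5 -61.3
-42 23 -79.9 -60.7
-34 21 -79.0 -62.2
-26 15 -75.4 -61.6
-18 5 -71.9 -66.3
z 53.706134415343605
out 299 ((0.9255027770996094, -15.168807029724121), (89.84774017333984, 22.47150421142578), 0.09747844934463501)
 lid y range [-54.6  44.7] [-68.   71.8]
in 302 ((4.999359130859375, 64.87854766845703), (21.889446258544922, 89.73399353027344), 89.86219787597656)
 lid y range [ 10.5 104.2] [-65.   73.9]
grasp now [ 556.3 -174.3   39.1] carrier [-247.3  -76.3] shift [165.4 -78.9 -60.8] roll -0.1 q6 -0.26 F [-0.3 -0.3  0.5] w 0.5 t 20.65
```

View pics/t16.png

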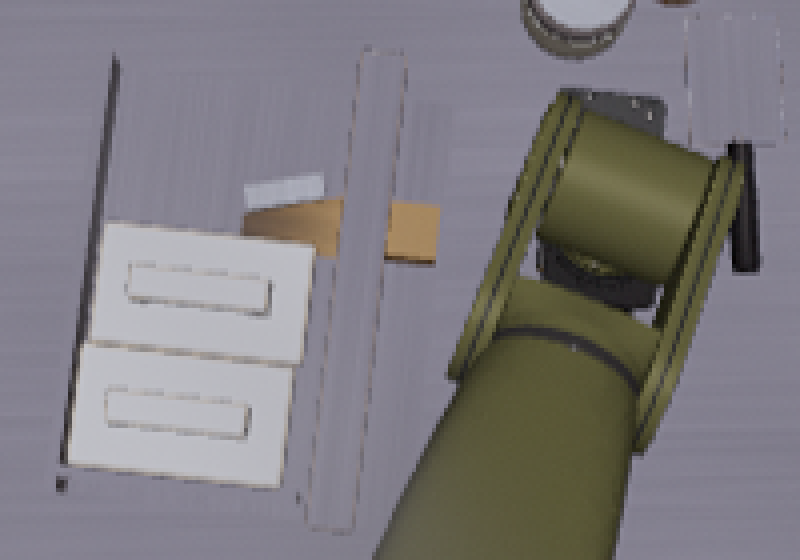

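View pics/s16.png

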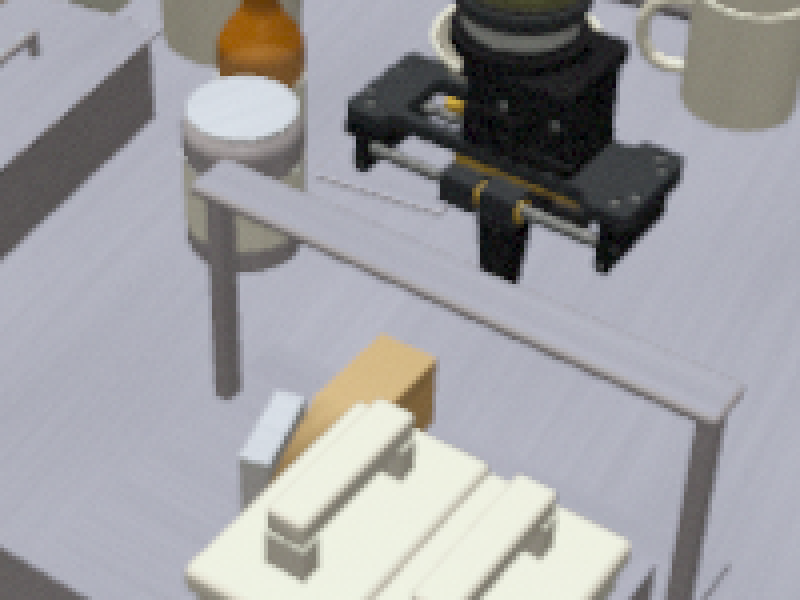

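```bash
python3 -c "
from go import *
for uv in((339,269.5),(326,264.3)): print(w2c(cast('side',[uv],.054)[0]*1000))
for uv in((230+742/4,180+392/4),(230+212/4,180+165/4)): print('rail front corners (z158)',w2c(cast('side',[uv],.158)[0]*1000))
"
```

```text
[-148.22723048  -56.86925449]
[-145.73954824  -89.15717258]
rail front corners (z158) [-110.29292351  127.34510676]
rail front corners (z158) [-105.28304982 -172.04522072]
```

```bash
python3 -c "
from go import *
env.hand_in(); print(env.read_state()['clock'])"; 
```

```text
the job is handed in; nothing more can be done
the job is handed in; nothing more can be done
```

I packed the carrier and handed the job in at about 20.7 s of the 72 s allowed. The hand-in reports no verdict.

**What I did**
- I lifted the loose box by its bar over the rail and set it upright in the carrier. I slid both boxes against the far cheek and let go.
- The moves had no command to lean the tool back. So I carried the wedge in upright, gripped at the very end of its tail, with the hand staying in front of the rail.
- I then drove it home from behind with the closed fingers, pushing at up to about 30 N, and backed the hand clear.

**Last checks, in the carrier frame, after letting go**

| Item | Measured | Target or limit |
|---|---|---|
| Loose box bar | x 1, y -15.2 mm | tight at y -15 mm |
| Other box bar | x 5, y 64.9 mm | tight at y 65 mm |
| Box angles | within about 0.5° | 0.12 rad (6.9°) |
| Wedge tail x | -116 to -118 mm | -121 to -95 mm |
| Wedge tail y | -74 mm | -80 to -68 mm |
| Wedge top height | 54 mm | flat on the 6 mm floor |

- **At rest:** the wedge did not visibly move when I let go, and the hand was clear with no measurable force on it.
- **Bystanders:** the path kept clear of them and I saw none out of place. I did not measure them again at the end.

**Checks that disagreed**
- The finger position during the push, taking the fingers as 10 mm half-wide, put the tail nearer -120.5 mm. Both cameras gave -116 to -118 mm; by the finger figure the margin to the -121 mm limit is only about 0.5 mm.
- While driving, the fingers felt about 10 N sideways as well as the push. The wedge still looked straight afterwards.

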